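# Push a heel cap under the sprung hold-down flap of a heel jig

## Task

Press the long bar of the heel jig down with one fingertip so that its sprung flap lifts, and keep it down while the other fingertip pushes the cream heel cap along the bed, under the flap, until it is fully home against the back stop. Then let go of the bar so that the flap closes down onto the cap and holds it, and draw the hand clear. Only push the cap, never pick it up, and leave the other things on the counter where they are.

Things in the scene. Friction and masses are not known exactly. Their poses are not given: they have to be found in the camera images.
- jig: Waxed wooden heel jig, fixed. Its x axis is the push direction (open front to back stop), y to the left, z up; origin on the counter, mid-channel. In its frame, mm: bed board 5 thick, top z = 5, x -125 to 70, y -46 to 46. Guide walls, tops z = 21: channel 57 wide for x 0 to 70, flaring to 79 wide at x = -70, none in front of that. Hinge axis of flap and bar along x at y = 36, z = 34.
- back_stop (a point): Middle of the upper front edge of the back stop at the end of the channel: x = 60, y = 0, z = 23 mm in the jig's frame. The cap's round end is home when it touches this face.
- flap_edge (a point): Front corner of the free edge of the thin steel flap (flap spans x 12 to 64 mm in the jig's frame). Closed it hangs at y = -20, z = 13 mm and blocks the cap's way; opened it swings up about the hinge, which lies left of the channel. The hinge's two posts at x = 5 and 69 mm are 39 mm high.
- flap (a joint): Hinge angle of flap and press bar together, rad. 0 = closed (bar up and tilted 24 degrees, outer edge higher). Pressing the bar opens it: above 0.33 the flap clears the cap's top, at 0.42 the bar is level, its top at z = 13 mm, and the flap clears by 3 mm; end stop at 0.50. Sprung shut: about 3 N on the bar starts it, 4 to 5 N holds it open. Resting on the cap it reads about 0.30.
- press_bar (a point): Middle of the top face of the press bar: a flat steel plate 32 mm wide, 4 thick, rigidly joined to the flap, left of the bed, running along x from -135 to 64 mm in the jig's frame, far out in front of the flap. This point: x = -67.5 mm; y = 79, z = 30 mm closed; y = 74, z = 13 mm at joint 0.42. A fingertip can slide along it in x while pressing.
- cap: Cream plastic heel cap, D-shaped block 64 mm long, 50 wide, 24 high, 50 to 100 g, flat on the bed in front of the flap, up to 7 degrees askew (the guides straighten it). Origin: centre of its underside; x axis towards its round end, which faces the stop; the straight end to push is 32 mm behind the origin. Home: origin at x = 28 mm in the jig's frame, 16 mm of it still in front of the flap.
- tin: Bystander: round steel tin of eyelets with screw lid, 62 mm diameter, 43 high, right of the jig; origin at the centre of its underside.
- lift: Bystander: thin black rubber heel lift, 64 x 56 x 8 mm, right of the jig; origin in its underside.
- wax: Bystander: dark wax block, 32 x 55 x 20 mm, behind the jig's back stop; origin at the centre of its underside.
- stretcher: Bystander: wooden shoe stretcher about 275 mm long, 46 high, on the right of the counter; origin mid-length on its underside.
- pot: Bystander: closed cement can, 72 mm diameter, 85 high, on the left of the counter; origin at the centre of its underside.
- brush: Bystander: hand brush lying on the left of the counter; origin in its underside.
Mind the look-alikes: they are no part of the job. What is shaped like the cap but orange or turquoise is not meant.

How it is judged:
By the outcome, as a careful person would: the job done as asked, in the order asked, and still so for the second after the job is handed in, with the robot touching nothing.
It also fails if it takes over 42 s, if anything falls off the work surface, if the arm or the gripper's body presses on something with over 40 N, if the wrist force passes 120 N, or if a joint passes its speed limit or range.

## Robot

A 6-joint arm with a two-finger parallel gripper is mounted at the origin on the work surface. World frame = base frame: x ahead of the robot, y to its left, z up, the work surface at z = 0. Lengths are in m, angles in rad, forces in N, time in s.
With the tool pointing down it reaches from about 0.375 to 0.975 m from the base axis. Payload 3.8 kg.
Tool frame: the origin (TCP) lies midway between the tips of the shut fingers; the grasp point (between the pads) lies 19 mm behind it; z points along the fingers, y is the line along which they close (so a half turn about z gives the same grasp; the last joint's range is limited). The gripper opens to 85 mm and grips with 20 to 120 N. Pads are 22 mm wide; open, the fingers measure 114 mm over their backs; the gripper's body (76 mm by 85 mm) begins 54 mm behind the grasp point. The pads swing forward as they close: fully open they stand 13 mm farther back than shut.
Start: joints at [1.31, 0.264, 1.604, -0, 1.274, -0.037], TCP at [0.15, 0.658, 0.231] pointing down, gripper open.
Joint ranges: [-2.63, 2.63], [-0.94, 2.18], [0.31, 2.57], [-1.31, 4.45], [0, 2.66], [-2.55, 2.55]. Speed limits (rad/s): [2.57, 2.57, 3.14, 3.14, 3.14, 3.14].

## Interface

Orientations are given as a 3x3 rotation matrix whose columns are the frame's x, y, z axes.
In Python, from rig import r gives the robot as it stands. The module is installed in compiled form; this text tells all that it offers.
- The arm moves only by the shell command python3 -m pendant 'ROWS'. ROWS is JSON, a list of rows, each an object of numbers: "claw": the opening, from 0 (shut) to 1 (fully open); "x", "y", "z": the shift along the tool's x, y, z in units of 25 cm (1.0 is 25 cm); "ax", "ay", "az": the turn, a rotation vector about the tool's x, y, z in units of 2 pi rad (1.0 is 2 pi rad). A call has 1 to 8 rows; each row shifts and turns the commanded pose from where the row before left it, along the tool's axes as they then stand; what a row does not reach is not made up. A row lasts 1/10 s, in which the tool goes at most 50 mm and 8.59 degrees, less where a joint would pass 70% of its speed; a pose out of reach is approached as far as the arm can. A call with a number of a shift or a turn outside -1 to 1 is refused whole. A call with a gripper value outside its range is refused whole. The fingers move at their own pace and stop on an object; the grip force is fixed at half the most. Time passes only in rows, so rows that do not move let the fingers close. It gives the time, the measured TCP pose, the force, the opening and the grip force at its end, in the units of the state.
- r.state(): the state, without advancing time (a new reading comes with each control period).
- r.capture(name): name is "scene" or "top" or "wrist"; returns a dict with "pixels" (384x512x3 uint8, red, green, blue), "intrinsics" (3x3 intrinsics, pixels), "R" (3x3) and "t" (3): a world point X has camera coordinates R X + t. Camera axes: x right, y down, z forward; pixel columns grow to the right and rows downward; lengths in m; the calibration is good to about 2 mm. A picture is of the moment at which its call begins. There is no depth.
- r.job_done(): hands the job in; it is judged then, once.
The state is a dict: "time": time; "joint_positions": joint angles; "qvel": joint speeds; "joint_efforts": joint torques, N m; "tool_pos": TCP position; "tcp_rot": TCP orientation; "ft_force": force on the tool from outside, world axes, zero at the start; "wrist_torque": the same for the moment, N m; "finger_gap": finger opening in m; "grip_force": force on a finger pad.
Only numpy, scipy, OpenCV 4.12 (cv2) and the standard library are available. Lean on these libraries where they do the work, as an engineer would, in place of code of your own. Each camera call takes 0.05 s, during which the arm holds its last target. There are 200 camera calls.

## Working session

There is one attempt and no reset: what is moved stays moved. The work goes in short steps, Python scripts to look and compute and a shell command to move; the robot and the scene stay as the last step left them, time stands still between calls to the robot, and variables do not carry over. Pictures are saved under pics/ and viewed, at most 11 in all, crops included, and the job is handed in when it is done.

```bash
mkdir -p pics; python3 - <<'E'
from rig import r
import cv2,numpy as np,pickle
d={}
for n in("top","scene"):
    c=r.capture(n);d[n]=c
    cv2.imwrite(f"pics/{n}0.png",cv2.resize(c["pixels"][:,:,::-1],(800,600),interpolation=cv2.INTER_CUBIC))
    print(n,c["intrinsics"],c["R"],c["t"])
pickle.dump(d,open("c0.pkl","wb"))
s=r.state();print(s)
E
```

```text
top [[482.05323887   0.         260.19130786]
 [  0.         482.05323887 198.95013462]
 [  0.           0.           1.        ]] [[ 0.02337049 -0.99971348  0.00517481]
 [-0.9981402  -0.0236246  -0.0561962 ]
 [ 0.05630235 -0.00385186 -0.99840633]] [-0.048504    0.58150918  1.65440632]
scene [[359.95571413   0.         259.3088177 ]
 [  0.         359.95571413 190.55971681]
 [  0.           0.           1.        ]] [[ 0.59634033  0.80272386 -0.00355143]
 [ 0.6867182  -0.51244122 -0.51557939]
 [-0.41568778  0.30502195 -0.85683445]] [-0.29409544 -0.40287852  1.3900158 ]
{'time': 0.1, 'joint_positions': array([ 1.31008582e+00,  2.64704903e-01,  1.60525658e+00, -8.65757399e-06,
        1.27375152e+00, -3.69309201e-02]), 'qvel': array([-3.53796261e-04, -1.01763756e-03, -2.18404516e-03,  9.16396804e-05,
        5.47813126e-05, -1.65792725e-03]), 'joint_efforts': array([ 2.02488786e-04, -5.16706467e+01, -3.68593562e+01, -1.15573416e-04,
        6.19872473e-03, -3.76888477e-05]), 'tool_pos': array([0.14964134, 0.65749909, 0.23005797]), 'tcp_rot': array([[-9.75066208e-01,  2.21913495e-01, -5.38557837e-04],
       [ 2.21914138e-01,  9.75064054e-01, -2.05083110e-03],
       [ 7.00212906e-05, -2.11920970e-03, -9.99997752e-01]]), 'ft_force': array([ 0.56544342,  0.19002224, -0.06289567]), 'wrist_torque': array([-0.07571157,  0.03881004,  0.04530122]), 'grip_force': 0.0, 'finger_gap': 0.08537573245677423}
```

View pics/top0.png

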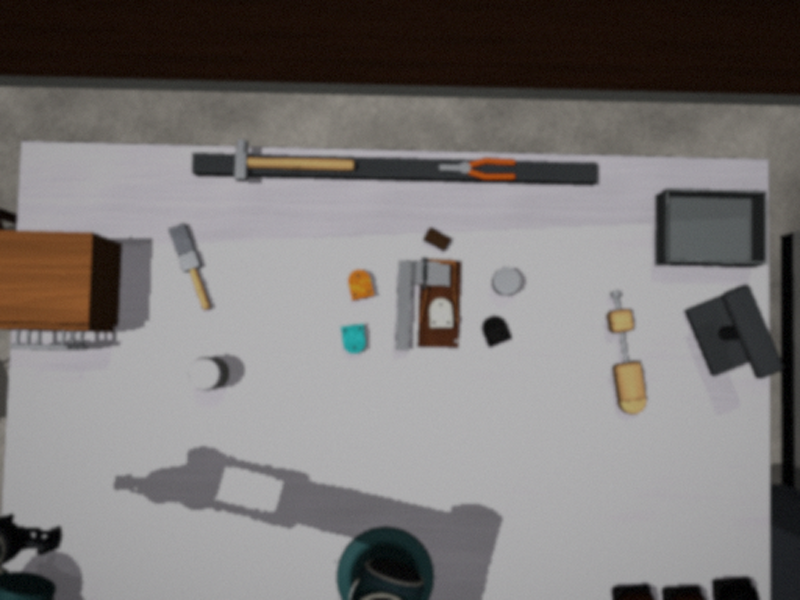

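View pics/scene0.png

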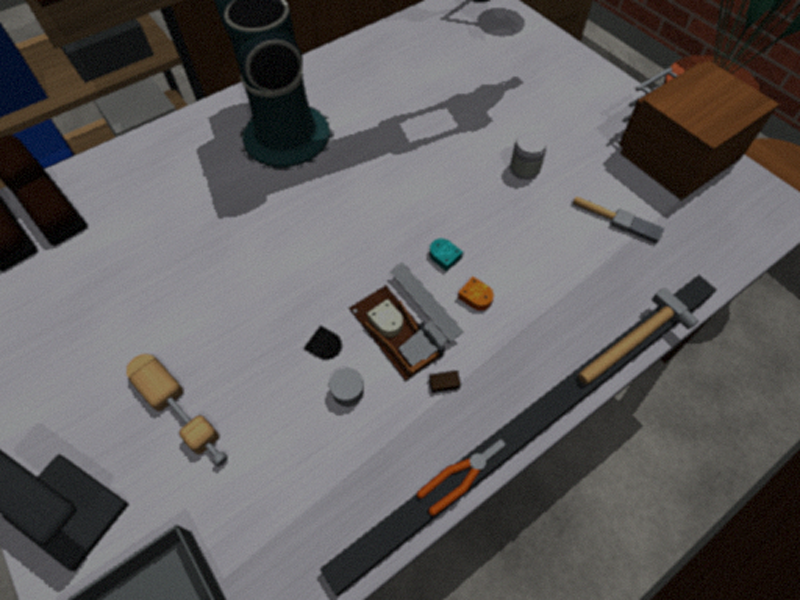

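The top view (800x600) shows the jig at about (440,303), with its back stop towards the top. The cream cap is on the bed at (441,315). Its look-alikes, orange at (361,284) and turquoise at (354,338), lie left of the jig off the bed, so the cream one on the bed is the one meant. Next I'll get a coarse pose, then look from the wrist.

```bash
cat > h.py <<'E'
import numpy as np,cv2
from rig import r
def back(c,uv,z):
    K,R,t=c["intrinsics"],np.array(c["R"]),np.array(c["t"])
    d=R.T@np.linalg.inv(K)@np.array([uv[0],uv[1],1.]); o=-R.T@t
    return o+d*(z-o[2])/d[2]
def proj(c,X):
    p=np.array(c["R"])@X+c["t"]; p=c["intrinsics"]@p; return p[:2]/p[2]
E
python3 - <<'E'
from h import *;import pickle
c=pickle.load(open("c0.pkl","rb"))
for n,L in(("top",[(420,260),(461,260),(459,347),(418,347),(441,328),(399,262),(412,350)]),("scene",[(350,304),(389,286),(442,352),(407,376),(385,317)])):
    for p in L: print(n,p,back(c[n],(p[0]*.64,p[1]*.64),.005).round(3))
E
```

```text
top (420, 260) [ 0.698 -0.062  0.005]
top (461, 260) [ 0.7   -0.154  0.005]
top (459, 347) [ 0.505 -0.154  0.005]
top (418, 347) [ 0.503 -0.062  0.005]
top (441, 328) [ 0.547 -0.113  0.005]
top (399, 262) [ 0.692 -0.015  0.005]
top (412, 350) [ 0.496 -0.049  0.005]
scene (350, 304) [ 0.501 -0.144  0.005]
scene (389, 286) [ 0.513 -0.056  0.005]
scene (442, 352) [ 0.695 -0.062  0.005]
scene (407, 376) [ 0.695 -0.146  0.005]
scene (385, 317) [ 0.568 -0.105  0.005]
```

```bash
python3 -m pendant '[{"x":-0.13,"y":-0.152,"claw":0.7},{"x":-0.13,"y":-0.152,"claw":0.7},{"x":-0.13,"y":-0.152,"claw":0.7},{"x":-0.13,"y":-0.152,"claw":0.7},{"x":-0.13,"y":-0.152,"claw":0.7},{"x":-0.13,"y":-0.152,"claw":0.7},{"x":-0.13,"y":-0.152,"claw":0.7},{"x":-0.13,"y":-0.152,"claw":0.7}]'
python3 -m pendant '[{"x":-0.13,"y":-0.152,"claw":0.7},{"x":-0.13,"y":-0.152,"claw":0.7},{"x":-0.13,"y":-0.152,"claw":0.7},{"x":-0.13,"y":-0.152,"claw":0.7},{"x":-0.13,"y":-0.152,"claw":0.7},{"x":-0.13,"y":-0.152,"claw":0.7},{"x":-0.13,"y":-0.152,"claw":0.7},{"x":-0.13,"y":-0.152,"claw":0.7}]'
python3 -m pendant '[{"az":-0.0178,"z":-0.1,"claw":0.7},{"az":-0.0178,"claw":0.7},{"claw":0.7},{"claw":0.7}]'
python3 - <<'E'
from h import *;import pickle
d={}
for n in("wrist",):
    c=r.capture(n);d[n]=c
    cv2.imwrite(f"pics/{n}1.png",cv2.resize(c["pixels"][:,:,::-1],(800,600),interpolation=cv2.INTER_CUBIC))
    print(n,c["intrinsics"],c["R"],c["t"])
s=r.state();d["s"]=s
pickle.dump(d,open("c1.pkl","wb"))
print(s["tool_pos"],s["tcp_rot"],s["time"],s["ft_force"],s["finger_gap"])
E
```

```text
wrist [[313.19067456   0.         257.37441929]
 [  0.         313.19067456 191.04335543]
 [  0.           0.           1.        ]] [[ 0.22302626  0.97481064 -0.0018739 ]
 [ 0.93068895 -0.2123591   0.29786186]
 [ 0.28996097 -0.06817504 -0.95460714]] [-0.67345502 -0.0369018   0.37949475]
[0.1496349  0.65761517 0.23022185] [[-9.75063033e-01  2.21927619e-01 -4.61902375e-04]
 [ 2.21928089e-01  9.75061509e-01 -1.72539926e-03]
 [ 6.74694776e-05 -1.78488215e-03 -9.99998405e-01]] 0.15 [0.49717128 0.48876778 0.2296084 ] 0.08558409071210286invalid input
invalid input
invalid input
```

View pics/wrist1.png

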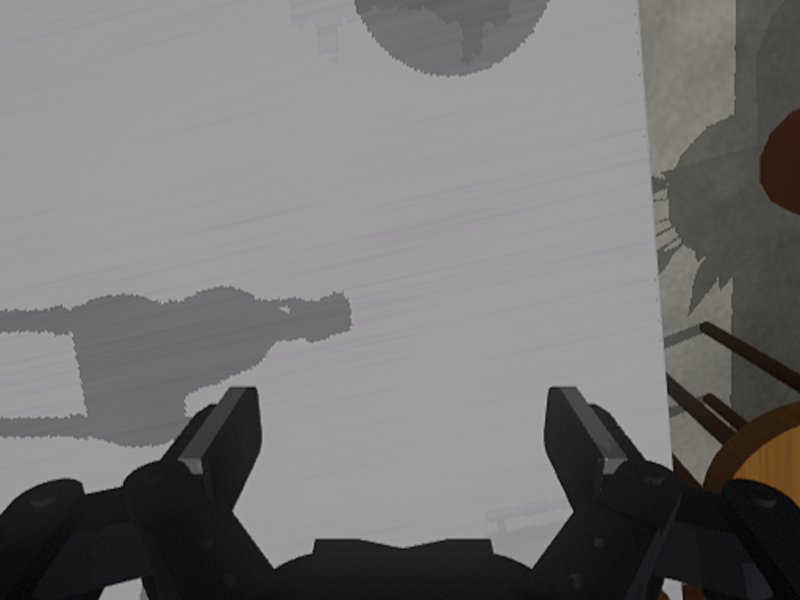

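The wrist picture shows only the counter, the fingers (tips at about (245,390) and (562,390)) and the arm's shadow. The rows were refused, so I'll retry with all keys given.

```bash
python3 -m pendant '[{"x":-0.13,"y":-0.152,"z":0,"ax":0,"ay":0,"az":0,"claw":0.7},{"x":-0.13,"y":-0.152,"z":0,"ax":0,"ay":0,"az":0,"claw":0.7},{"x":-0.13,"y":-0.152,"z":0,"ax":0,"ay":0,"az":0,"claw":0.7},{"x":-0.13,"y":-0.152,"z":0,"ax":0,"ay":0,"az":0,"claw":0.7}]'
python3 -c "
from h import *
c=r.capture('wrist');print(-c['R'].T@c['t'])"
```

```text
time: 0.55
tool_pos: [0.2432, 0.4792, 0.2307]
tcp_rot: [[-0.975, 0.221, -0.0], [0.221, 0.975, -0.001], [-0.0, -0.001, -1.0]]
ft_force: [0.7, 0.2, -0.4]
finger_gap: 0.0598
grip_force: 0.0
[0.16796445 0.49599609 0.37265391]
```

```bash
python3 -m pendant '[{"x":-0.13,"y":-0.144,"z":0,"ax":0,"ay":0,"az":0,"claw":0.7},{"x":-0.13,"y":-0.144,"z":0,"ax":0,"ay":0,"az":0,"claw":0.7},{"x":-0.13,"y":-0.144,"z":0,"ax":0,"ay":0,"az":0,"claw":0.7},{"x":-0.13,"y":-0.144,"z":0,"ax":0,"ay":0,"az":0,"claw":0.7},{"x":-0.13,"y":-0.144,"z":0,"ax":0,"ay":0,"az":0,"claw":0.7},{"x":-0.13,"y":-0.144,"z":0,"ax":0,"ay":0,"az":0,"claw":0.7},{"x":-0.13,"y":-0.144,"z":0,"ax":0,"ay":0,"az":0,"claw":0.7},{"x":-0.13,"y":-0.144,"z":0,"ax":0,"ay":0,"az":0,"claw":0.7}]' | grep pos
python3 -m pendant '[{"x":-0.13,"y":-0.144,"z":0,"ax":0,"ay":0,"az":0,"claw":0.7},{"x":-0.13,"y":-0.144,"z":0,"ax":0,"ay":0,"az":0,"claw":0.7},{"x":-0.13,"y":-0.144,"z":0,"ax":0,"ay":0,"az":0,"claw":0.7},{"x":-0.13,"y":-0.144,"z":0,"ax":0,"ay":0,"az":0,"claw":0.7},{"x":-0.13,"y":-0.144,"z":0,"ax":0,"ay":0,"az":0,"claw":0.7},{"x":0,"y":0,"z":0,"ax":0,"ay":0,"az":0.023,"claw":0.7},{"x":0,"y":0,"z":0,"ax":0,"ay":0,"az":0.023,"claw":0.7},{"x":0,"y":0,"z":0,"ax":0,"ay":0,"az":0.023,"claw":0.7}]'|egrep 'pos|rot'
python3 -m pendant '[{"x":0,"y":0,"z":0,"ax":0,"ay":0,"az":0.023,"claw":0.7},{"x":0,"y":0,"z":0,"ax":0,"ay":0,"az":0.023,"claw":0.7},{"x":0,"y":0,"z":0,"ax":0,"ay":0,"az":0.023,"claw":0.7},{"x":0,"y":0,"z":0,"ax":0,"ay":0,"az":0.023,"claw":0.7},{"x":0,"y":0,"z":0,"ax":0,"ay":0,"az":0.023,"claw":0.7},{"x":0,"y":0,"z":0,"ax":0,"ay":0,"az":0.023,"claw":0.7},{"x":0,"y":0,"z":0,"ax":0,"ay":0,"az":0.023,"claw":0.7},{"x":0,"y":0,"z":0,"ax":0,"ay":0,"az":0.023,"claw":0.7}]'|egrep 'pos|rot'
python3 -m pendant '[{"x":0,"y":0,"z":0,"ax":0,"ay":0,"az":0.023,"claw":0.7},{"x":0,"y":0,"z":0,"ax":0,"ay":0,"az":0.023,"claw":0.7},{"x":0,"y":0,"z":0,"ax":0,"ay":0,"az":0.023,"claw":0.7},{"x":0,"y":0,"z":0,"ax":0,"ay":0,"az":0.023,"claw":0.7},{"x":0,"y":0,"z":0,"ax":0,"ay":0,"az":0.023,"claw":0.7},{"x":0,"y":0,"z":0,"ax":0,"ay":0,"az":0.023,"claw":0.7},{"x":0,"y":0,"z":0,"ax":0,"ay":0,"az":0.023,"claw":0.7},{"x":0,"y":0,"z":0,"ax":0,"ay":0,"az":0.023,"claw":0.7}]'|egrep 'pos|rot'
python3 -m pendant '[{"x":0,"y":0,"z":0,"ax":0,"ay":0,"az":0.019,"claw":0.7},{"x":0,"y":0,"z":0,"ax":0,"ay":0,"az":0,"claw":0.7}]'
python3 - <<'E'
from h import *;import pickle
d={}
c=r.capture("wrist");d["wrist"]=c
cv2.imwrite("pics/wrist2.png",cv2.resize(c["pixels"][:,:,::-1],(800,600),interpolation=cv2.INTER_CUBIC))
d["s"]=r.state();pickle.dump(d,open("c2.pkl","wb"))
print(-c["R"].T@c["t"])
E
```

```text
tool_pos: [0.4329, 0.1409, 0.2313]
tool_pos: [0.5509, -0.0696, 0.2306]
tcp_rot: [[-0.787, 0.617, -0.001], [0.617, 0.787, 0.0], [0.001, -0.0, -1.0]]
tool_pos: [0.5508, -0.0688, 0.2309]
tcp_rot: [[0.246, 0.969, -0.001], [0.969, -0.246, 0.0], [-0.0, -0.001, -1.0]]
tool_pos: [0.5508, -0.0688, 0.2309]
tcp_rot: [[0.986, 0.165, -0.001], [0.165, -0.986, 0.0], [-0.001, -0.0, -1.0]]
time: 4.0
tool_pos: [0.5508, -0.0688, 0.2309]
tcp_rot: [[0.999, 0.052, -0.001], [0.052, -0.999, 0.0], [-0.001, -0.0, -1.0]]
ft_force: [0.3, -0.1, 0.1]
finger_gap: 0.0596
grip_force: 0.0
[ 0.62633321 -0.0650281   0.37282923]
```

View pics/wrist2.png

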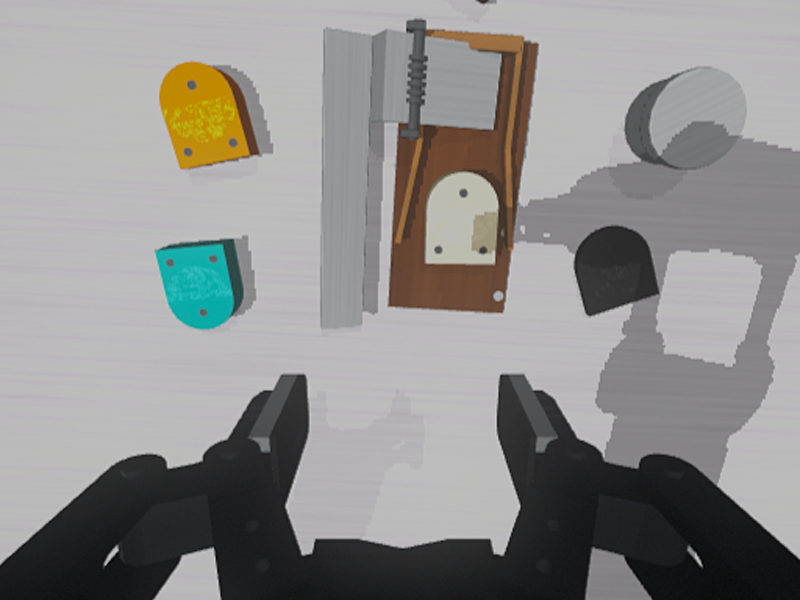

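The wrist view shows the following (800x600 pixels):
- **Jig bed:** front corners at (389,304) and (503,313), rear right corner at (538,42).
- **Bar:** ends at (321,326), (362,324), (325,28) and (372,33).
- **Flap:** closed.
- **Cream cap:** on the bed, end corners at (425,263) and (495,265), apex at (463,172). The orange one at (205,115) and the turquoise one at (198,285) are off the jig. Only the cream one lies on the bed in front of the flap, so it is the target.

```bash
python3 - <<'E'
from h import *;import pickle
from scipy.optimize import least_squares as LS
d=pickle.load(open("c2.pkl","rb"));c=d["wrist"];s=d["s"]
J=[((-125,46,5),(389,304)),((-125,-46,5),(503,313)),((70,-46,5),(538,42)),
((-135,93.6,36.5),(321,326)),((-135,64.4,23.5),(362,324)),((64,93.6,36.5),(325,28)),((64,64.4,23.5),(372,33))]
C=[((-32,25,29),(425,263)),((-32,-25,29),(495,265)),((32,0,29),(463,172))]
def T(p,L):
    a=p[2];R=np.array([[np.cos(a),-np.sin(a),0],[np.sin(a),np.cos(a),0],[0,0,1]])
    return [R@np.array(l[0])/1000+[p[0],p[1],0] for l in L]
def f(p,L): return np.concatenate([proj(c,X)/.64-np.array(l[1]) for X,l in zip(T(p,L),L)])
out=[]
for L in(J,C):
    o=LS(f,[.6,-.1,0],args=(L,));print(o.x.round(4),np.degrees(o.x[2]),o.fun.round(1));out.append(o.x)
j,k=out;a=j[2];R=np.array([[np.cos(a),-np.sin(a)],[np.sin(a),np.cos(a)]])
print("cap in jig",R.T@(k[:2]-j[:2]),np.degrees(k[2]-a))
print("cap end in jig",R.T@(np.array(T(k,[((-32,0,0),0)])[0][:2])-j[:2]))
# fingertips: where they appear, at TCP height guesses
for u in((290,375),(512,375),(281,374),(305,376),(498,376),(524,374)):
  for z in(0,.006): print(u,z,(s["tcp_rot"].T@(back(c,(u[0]*.64,u[1]*.64),s["tool_pos"][2]+z)-s["tool_pos"])).round(4))
np.save("jig.npy",j)
i=cv2.resize(c["pixels"][60:210,190:350,::-1],(800,750),interpolation=cv2.INTER_CUBIC)[:600]
cv2.imwrite("pics/cap2.png",i)
E
```

```text
[ 0.6286 -0.1067 -0.0094] -0.5358382949109919 [-1.4  2.   0.1 -0.3  0.4 -1.5 -0.1  2.7  0.   0.7 -0.5 -2.4  1.3  0.4]
[ 0.5786 -0.109   0.0455] 2.6073230584212252 [ 0.   0.7 -0.6 -0.9  0.6  0.2]
cap in jig [-0.04994253 -0.00275293] 3.1431613533322174
cap end in jig [-0.0818944  -0.00450752]
(290, 375) 0 [ 0.0055 -0.0358  0.    ]
(290, 375) 0.006 [ 0.0085 -0.0343 -0.006 ]
(512, 375) 0 [ 0.0053  0.0351 -0.    ]
(512, 375) 0.006 [ 0.0082  0.0336 -0.006 ]
(281, 374) 0 [ 0.0059 -0.0387  0.    ]
(281, 374) 0.006 [ 0.0088 -0.037  -0.006 ]
(305, 376) 0 [ 0.0052 -0.0311  0.    ]
(305, 376) 0.006 [ 0.0081 -0.0297 -0.006 ]
(498, 376) 0 [ 0.0049  0.0306 -0.    ]
(498, 376) 0.006 [ 0.0079  0.0294 -0.006 ]
(524, 374) 0 [ 0.0056  0.0389 -0.    ]
(524, 374) 0.006 [ 0.0086  0.0373 -0.006 ]
```

View pics/cap2.png

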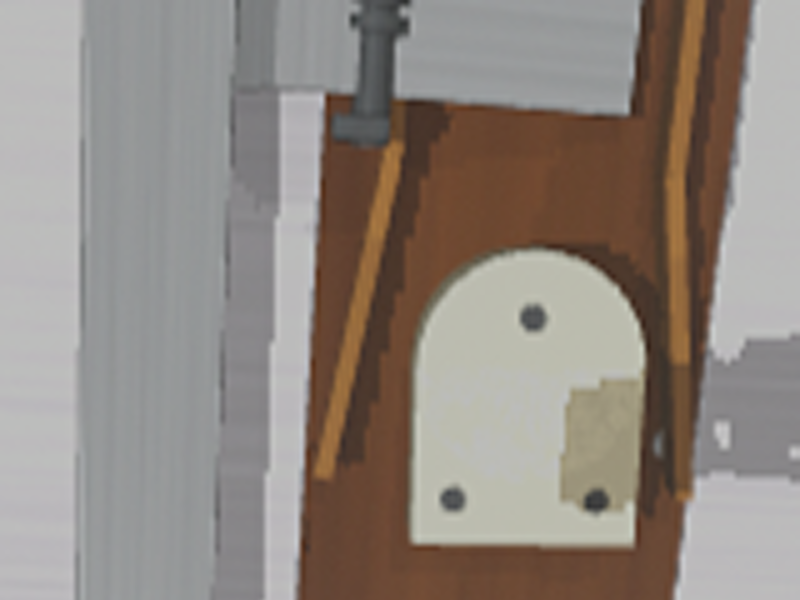

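The crop confirms the plain cream cap on the bed: straight end towards the robot, 3° askew, end at x = -82 mm in the jig, clear of the flap. Now I'll align behind it with claw 0.8 and descend.

```bash
python3 -m pendant '[{"x":0,"y":0,"z":0,"ax":0,"ay":0,"az":0.0098,"claw":0.8},{"x":-0.0956,"y":0.0044,"z":0,"ax":0,"ay":0,"az":0,"claw":0.8},{"x":0,"y":0,"z":0.18,"ax":0,"ay":0,"az":0,"claw":0.8},{"x":0,"y":0,"z":0.18,"ax":0,"ay":0,"az":0,"claw":0.8},{"x":0,"y":0,"z":0.18,"ax":0,"ay":0,"az":0,"claw":0.8},{"x":0,"y":0,"z":0.14,"ax":0,"ay":0,"az":0,"claw":0.8},{"x":0,"y":0,"z":0,"ax":0,"ay":0,"az":0,"claw":0.8},{"x":0,"y":0,"z":0,"ax":0,"ay":0,"az":0,"claw":0.8}]'
python3 - <<'E'
from h import *
c=r.capture("wrist")
cv2.imwrite("pics/wrist3.png",cv2.resize(c["pixels"][:,:,::-1],(800,600),interpolation=cv2.INTER_CUBIC))
E
```

```text
time: 4.85
tool_pos: [0.5268, -0.0698, 0.0612]
tcp_rot: [[1.0, -0.007, -0.002], [-0.007, -1.0, 0.0], [-0.002, -0.0, -1.0]]
ft_force: [0.6, 0.3, 0.8]
finger_gap: 0.0681
grip_force: 0.0
```

View pics/wrist3.png

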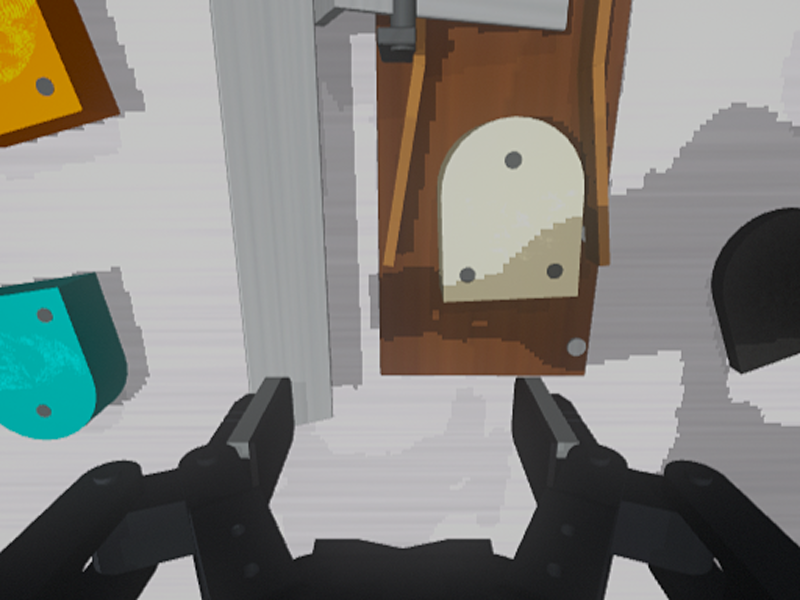

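The fingers straddle as planned: left tip (275,380) over the bar, right tip (530,380) behind the cap's end (512,300). The turquoise look-alike is well clear. Descending in steps while watching the force.

```bash
python3 -m pendant '[{"x":0,"y":0,"z":0.08,"ax":0,"ay":0,"az":0,"claw":0.8},{"x":0,"y":0,"z":0.04,"ax":0,"ay":0,"az":0,"claw":0.8},{"x":0,"y":0,"z":0,"ax":0,"ay":0,"az":0,"claw":0.8}]' | egrep 'pos|for'
python3 -m pendant '[{"x":0,"y":0,"z":0.02,"ax":0,"ay":0,"az":0,"claw":0.8},{"x":0,"y":0,"z":0,"ax":0,"ay":0,"az":0,"claw":0.8}]' | egrep 'pos|for'
python3 -m pendant '[{"x":0,"y":0,"z":0.02,"ax":0,"ay":0,"az":0,"claw":0.8},{"x":0,"y":0,"z":0,"ax":0,"ay":0,"az":0,"claw":0.8}]' | egrep 'pos|for'
python3 -m pendant '[{"x":0,"y":0,"z":0.02,"ax":0,"ay":0,"az":0,"claw":0.8},{"x":0,"y":0,"z":0,"ax":0,"ay":0,"az":0,"claw":0.8}]' | egrep 'pos|for'
```

```text
tool_pos: [0.5272, -0.0699, 0.0318]
ft_force: [-0.6, 0.1, -0.3]
grip_force: 0.0
tool_pos: [0.5274, -0.0699, 0.0268]
ft_force: [0.0, -0.1, -0.2]
grip_force: 0.0
tool_pos: [0.5277, -0.07, 0.0215]
ft_force: [1.1, 0.5, 0.9]
grip_force: 1.0
tool_pos: [0.5278, -0.0706, 0.0165]
ft_force: [0.9, -4.3, 3.9]
grip_force: 2.3
```

```bash
python3 -m pendant '[{"x":0,"y":0,"z":0.02,"ax":0,"ay":0,"az":0,"claw":0.8},{"x":0,"y":0,"z":0.016,"ax":0,"ay":0,"az":0,"claw":0.8},{"x":0,"y":0,"z":0,"ax":0,"ay":0,"az":0,"claw":0.8}]'
python3 -m pendant '[{"x":0,"y":0,"z":0.012,"ax":0,"ay":0,"az":0,"claw":0.8},{"x":0,"y":0,"z":0,"ax":0,"ay":0,"az":0,"claw":0.8}]'
python3 - <<'E'
from h import *
c=r.capture("wrist")
cv2.imwrite("pics/wrist4.png",cv2.resize(c["pixels"][:,:,::-1],(800,600),interpolation=cv2.INTER_CUBIC))
E
```

```text
time: 6.1
tool_pos: [0.5281, -0.0711, 0.0079]
tcp_rot: [[1.0, -0.009, 0.002], [-0.009, -1.0, -0.002], [0.002, 0.002, -1.0]]
ft_force: [-0.2, -5.8, 5.8]
finger_gap: 0.0681
grip_force: 3.3
time: 6.3
tool_pos: [0.5284, -0.0711, 0.0053]
tcp_rot: [[1.0, -0.009, 0.002], [-0.009, -1.0, -0.002], [0.002, 0.002, -1.0]]
ft_force: [-0.3, -4.9, 7.2]
finger_gap: 0.0683
grip_force: 3.8
```

View pics/wrist4.png

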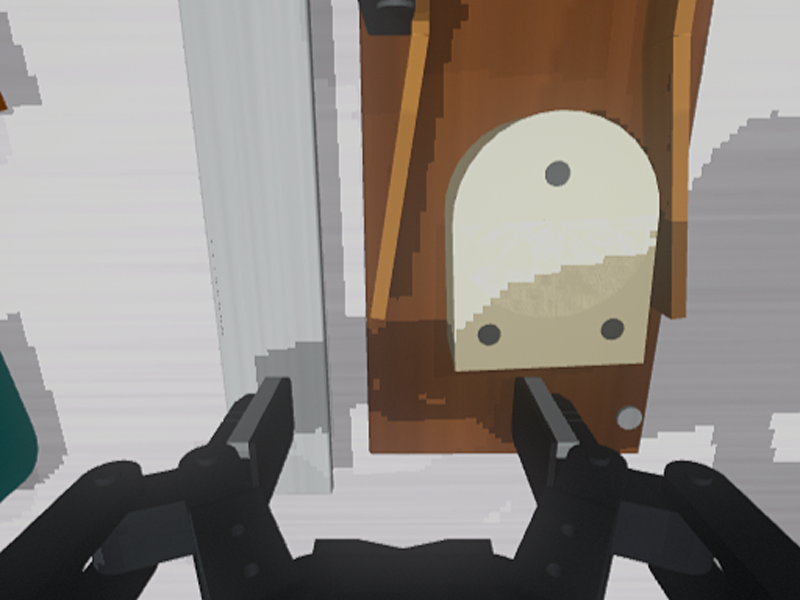

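The push finger's tip (530,380) is laterally in line with the cap's end once parallax is allowed for. The bar is pressed. I'll estimate the flap angle from the bar edges and look at the scene camera.

```bash
python3 - <<'E'
from h import *
from scipy.optimize import least_squares as LS
c=r.capture("wrist");j=np.load("jig.npy")
def W(p,x,y,z):
    a=j[2]+p[2];return np.array([j[0]+p[0]+x*np.cos(a)-y*np.sin(a),j[1]+p[1]+x*np.sin(a)+y*np.cos(a),z])
def bar(th,y,z): 
    y-=36;z-=34;C,S=np.cos(th),np.sin(th);return 36+y*C+z*S,34-y*S+z*C
def at(A,B,row): return A[0]+(B[0]-A[0])*(row-A[1])/(B[1]-A[1])
def f(q):
    p=q[:3];P=lambda x,y,z:proj(c,W(p,x/1e3,y/1e3,z/1e3))/.64
    o=[*(P(-125,46,5)-(369,453)),*(P(-125,-46,5)-(638,453))]
    yi,zi=bar(q[3],64.4,23.5);yo,zo=bar(q[3],93.6,36.5)
    A,B=P(-135,yi,zi),P(0,yi,zi);o+=list(A-(331,493));o+=[at(A,B,20)-309]
    A,B=P(-135,yo,zo),P(0,yo,zo);o+=[at(A,B,0)-179,at(A,B,370)-223]
    return np.array(o)
for t in(0,.4):
    o=LS(f,[0,0,0,t]);print(o.x.round(4),o.fun.round(1))
s=r.capture("scene")["pixels"][170:250,215:310,::-1]
cv2.imwrite("pics/s4.png",cv2.resize(s,(713,600),interpolation=cv2.INTER_CUBIC))
E
```

```text
[ 4.000e-04  2.000e-04 -2.100e-03  4.443e-01] [-1.8  0.2  0.9  0.4  1.5 -0.5  0.6 -0.5 -0.8]
[ 4.000e-04  2.000e-04 -2.100e-03  4.443e-01] [-1.8  0.2  0.9  0.4  1.5 -0.5  0.6 -0.5 -0.8]
```

View pics/s4.png

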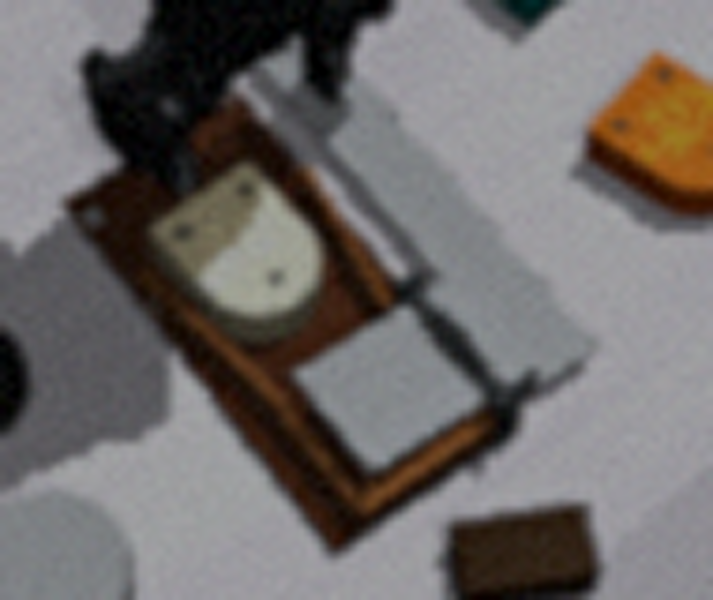

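The flap is up (fit 0.44 rad). The scene crop shows it raised at about (390,390), with the cap in front of it at (250,250). Now pushing.

```bash
python3 -m pendant '[{"x":0.03,"y":0,"z":0,"ax":0,"ay":0,"az":0,"claw":0.8},{"x":0.03,"y":0,"z":0,"ax":0,"ay":0,"az":0,"claw":0.8},{"x":0.03,"y":0,"z":0,"ax":0,"ay":0,"az":0,"claw":0.8},{"x":0.03,"y":0,"z":0,"ax":0,"ay":0,"az":0,"claw":0.8}]'|egrep 'pos|for'
python3 -m pendant '[{"x":0.03,"y":0,"z":0,"ax":0,"ay":0,"az":0,"claw":0.8},{"x":0.03,"y":0,"z":0,"ax":0,"ay":0,"az":0,"claw":0.8},{"x":0,"y":0,"z":0,"ax":0,"ay":0,"az":0,"claw":0.8}]'|egrep 'pos|for'
python3 - <<'E'
from h import *
c=r.capture("wrist")
cv2.imwrite("pics/wrist5.png",cv2.resize(c["pixels"][:,:,::-1],(800,600),interpolation=cv2.INTER_CUBIC))
E
```

```text
tool_pos: [0.5565, -0.0697, 0.0039]
ft_force: [-4.0, 0.6, 5.2]
grip_force: 2.3
tool_pos: [0.574, -0.0701, 0.0046]
ft_force: [-0.1, 1.7, 3.8]
grip_force: 1.8
```

View pics/wrist5.png

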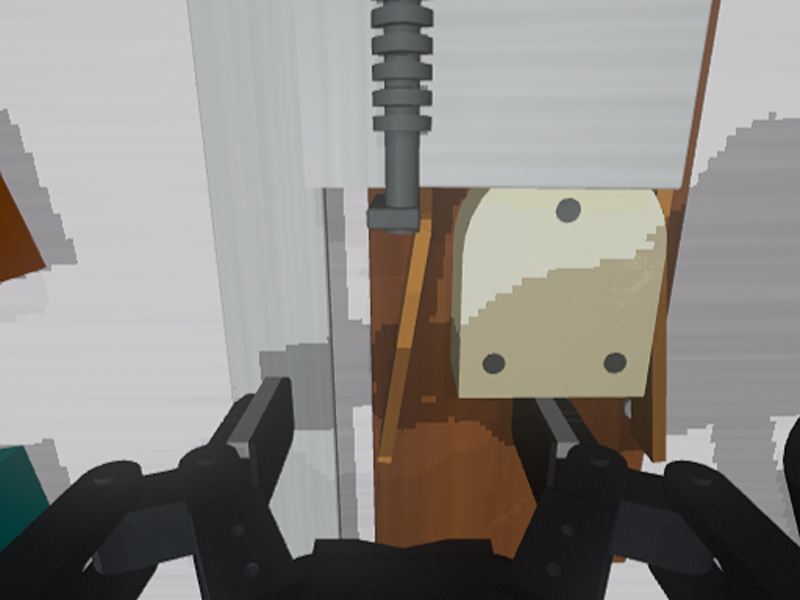

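The cap has gone straight and its round end is entering under the raised flap edge (row 187). Its straight end is at row 397. Pushing on.

```bash
python3 -m pendant '[{"x":0.03,"y":0,"z":0,"ax":0,"ay":0,"az":0,"claw":0.8},{"x":0.03,"y":0,"z":0,"ax":0,"ay":0,"az":0,"claw":0.8},{"x":0.03,"y":0,"z":0,"ax":0,"ay":0,"az":0,"claw":0.8},{"x":0.02,"y":0,"z":0,"ax":0,"ay":0,"az":0,"claw":0.8},{"x":0.01,"y":0,"z":0,"ax":0,"ay":0,"az":0,"claw":0.8},{"x":0,"y":0,"z":0,"ax":0,"ay":0,"az":0,"claw":0.8}]'|egrep 'pos|for'
for i in 1; do python3 -m pendant '[{"x":0.01,"y":0,"z":0,"ax":0,"ay":0,"az":0,"claw":0.8},{"x":0.01,"y":0,"z":0,"ax":0,"ay":0,"az":0,"claw":0.8},{"x":0,"y":0,"z":0,"ax":0,"ay":0,"az":0,"claw":0.8}]'|egrep 'pos|for'; done
```

```text
tool_pos: [0.603, -0.0706, 0.0045]
ft_force: [-1.4, 0.4, 4.4]
grip_force: 2.1
tool_pos: [0.6073, -0.0705, 0.0043]
ft_force: [-2.5, 0.2, 5.0]
grip_force: 2.2
```

```bash
python3 -m pendant '[{"x":0.01,"y":0,"z":0,"ax":0,"ay":0,"az":0,"claw":0.8},{"x":0.01,"y":0,"z":0,"ax":0,"ay":0,"az":0,"claw":0.8},{"x":0,"y":0,"z":0,"ax":0,"ay":0,"az":0,"claw":0.8}]'|egrep 'pos|for'
python3 -m pendant '[{"x":0.01,"y":0,"z":0,"ax":0,"ay":0,"az":0,"claw":0.8},{"x":0,"y":0,"z":0,"ax":0,"ay":0,"az":0,"claw":0.8}]'|egrep 'pos|for'
python3 - <<'E'
from h import *
c=r.capture("wrist");j=np.load("jig.npy")
for x in(-8,-6,-4,-2):print(x,[(proj(c,np.array([j[0]+x/1e3-y*np.sin(j[2]),j[1]+x/1e3*np.sin(j[2])+y,.029]))/.64).round(0) for y in(.025,-.025)])
cv2.imwrite("pics/wrist6.png",cv2.resize(c["pixels"][:,:,::-1],(800,600),interpolation=cv2.INTER_CUBIC))
E
```

```text
tool_pos: [0.6125, -0.0706, 0.0044]
ft_force: [-2.8, 0.8, 4.4]
grip_force: 2.1
tool_pos: [0.6145, -0.0706, 0.0042]
ft_force: [-3.1, 0.4, 5.1]
grip_force: 3.5
-8 [array([442., 412.]), array([627., 412.])]
-6 [array([442., 406.]), array([628., 406.])]
-4 [array([443., 399.]), array([629., 399.])]
-2 [array([443., 393.]), array([630., 392.])]
```

View pics/wrist6.png

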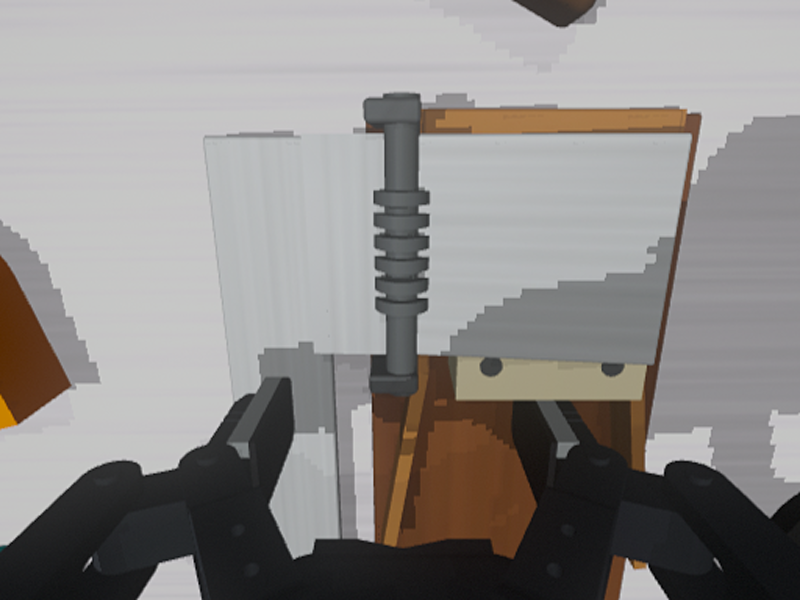

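The straight end at row 400 corresponds to x ≈ -4 mm, so it is almost home. I'll push on in small steps until the stop shows in the force.

```bash
for i in 1; do python3 -m pendant '[{"x":0.006,"y":0,"z":0,"ax":0,"ay":0,"az":0,"claw":0.8},{"x":0,"y":0,"z":0,"ax":0,"ay":0,"az":0,"claw":0.8}]'|egrep 'pos|for'
python3 -m pendant '[{"x":0.006,"y":0,"z":0,"ax":0,"ay":0,"az":0,"claw":0.8},{"x":0,"y":0,"z":0,"ax":0,"ay":0,"az":0,"claw":0.8}]'|egrep 'pos|for'; done
```

```text
tool_pos: [0.6145, -0.0707, 0.004]
ft_force: [-6.5, 0.0, 6.8]
grip_force: 5.1
tool_pos: [0.6145, -0.0709, 0.0037]
ft_force: [-9.8, -0.5, 9.5]
grip_force: 6.7
```

The position is stalled at 0.6145 m and the force has risen to 10 N, so the cap is home. Now back the finger off the cap, release the bar gently and lift clear.

```bash
python3 -m pendant '[{"x":-0.014,"y":0,"z":0,"ax":0,"ay":0,"az":0,"claw":0.8},{"x":-0.014,"y":0,"z":0,"ax":0,"ay":0,"az":0,"claw":0.8},{"x":0,"y":0,"z":0,"ax":0,"ay":0,"az":0,"claw":0.8}]'|egrep 'pos|for'
python3 -m pendant '[{"x":0,"y":0,"z":-0.02,"ax":0,"ay":0,"az":0,"claw":0.8},{"x":0,"y":0,"z":-0.02,"ax":0,"ay":0,"az":0,"claw":0.8},{"x":0,"y":0,"z":-0.02,"ax":0,"ay":0,"az":0,"claw":0.8},{"x":0,"y":0,"z":-0.04,"ax":0,"ay":0,"az":0,"claw":0.8},{"x":0,"y":0,"z":-0.1,"ax":0,"ay":0,"az":0,"claw":0.8},{"x":0,"y":0,"z":-0.16,"ax":0,"ay":0,"az":0,"claw":0.8},{"x":0,"y":0,"z":-0.16,"ax":0,"ay":0,"az":0,"claw":0.8},{"x":0,"y":0,"z":0,"ax":0,"ay":0,"az":0,"claw":0.8}]'
python3 -m pendant '[{"x":-0.15,"y":0,"z":-0.1,"ax":0,"ay":0,"az":0,"claw":0.8},{"x":0,"y":0,"z":0,"ax":0,"ay":0,"az":0,"claw":0.8},{"x":0,"y":0,"z":0,"ax":0,"ay":0,"az":0,"claw":0.8}]'|egrep 'time|pos|for'
python3 - <<'E'
from h import *
c=r.capture("wrist");j=np.load("jig.npy")
for x in(-8,-6,-4,-2):print(x,[(proj(c,np.array([j[0]+x/1e3-y*np.sin(j[2]),j[1]+x/1e3*np.sin(j[2])+y,.029]))/.64).round(0) for y in(.025,-.025)])
cv2.imwrite("pics/wrist7.png",cv2.resize(c["pixels"][:,:,::-1],(800,600),interpolation=cv2.INTER_CUBIC))
E
```

```text
tool_pos: [0.6126, -0.0707, 0.0054]
ft_force: [2.8, 1.0, 3.3]
grip_force: 1.9
time: 10.15
tool_pos: [0.6153, -0.0715, 0.1422]
tcp_rot: [[1.0, -0.009, 0.012], [-0.009, -1.0, -0.002], [0.012, 0.002, -1.0]]
ft_force: [0.1, -0.2, 0.7]
finger_gap: 0.0682
grip_force: 0.0
time: 10.45
tool_pos: [0.5729, -0.0704, 0.1598]
ft_force: [-0.0, -0.4, 0.0]
grip_force: 0.0
-8 [array([422., 198.]), array([513., 198.])]
-6 [array([422., 194.]), array([513., 194.])]
-4 [array([422., 190.]), array([513., 190.])]
-2 [array([422., 187.]), array([513., 186.])]
```

View pics/wrist7.png

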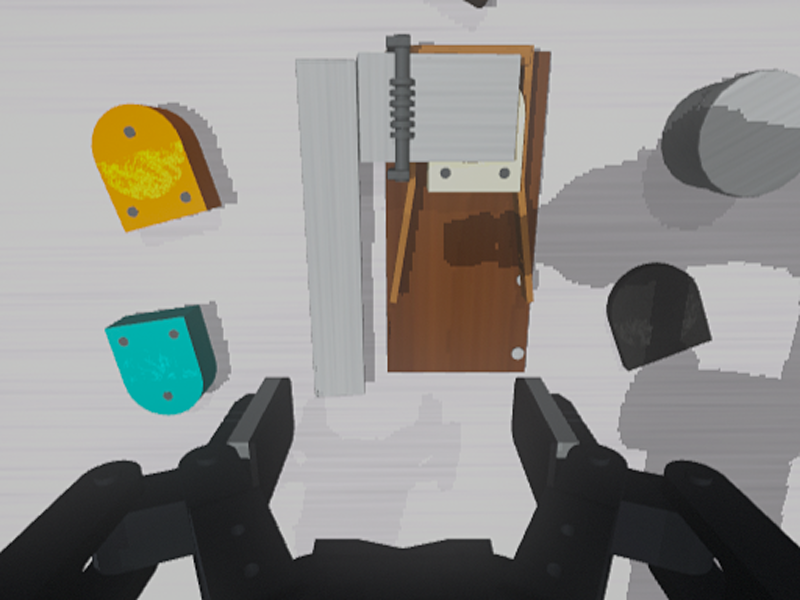

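The flap has closed onto the cap and the bar is up again. The cap's end at row 192 gives x ≈ -5 mm against -4 expected, within calibration. The hand is clear and the bystanders in view are untouched.

```bash
python3 -c "
from rig import r
print(r.job_done())"
```

```text
the job is handed in; nothing more can be done
None
```

The cream heel cap was pushed home until it stalled against the back stop at about 10 N, the flap closed onto it, the hand is clear, and the job is handed in at about 10.5 s of the 42 s allowed.

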